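# Set a washed instrument cassette on the draining slope

## Robot

A 6-joint arm with a two-finger parallel gripper is mounted at the origin on the work surface. World frame = base frame: x ahead of the robot, y to its left, z up, the work surface at z = 0. Lengths are in m, angles in rad, forces in N, time in s.
With the tool pointing down it reaches from about 0.35 to 0.85 m from the base axis. Payload 8.1 kg.
Tool frame: the origin (TCP) lies midway between the tips of the shut fingers; the grasp point (between the pads) lies robot.grasp_offset behind it (robot.grasp_offset is the distance from the TCP to the grasp point, in m); z points along the fingers, y is the direction in which the jaws open and shut (so a half turn about z gives the same grasp; the last joint's range is limited). The gripper opens to 93 mm and grips with 3 to 60 N. Pads are 15 mm wide; open, the fingers measure 128 mm over their backs; the gripper's body (75 mm by 188 mm) begins 65 mm behind the grasp point.
Start: joints at [1.113, 0.13, 1.488, -0, 1.523, -0.085], TCP at [0.219, 0.559, 0.219] pointing down, gripper open.
Joint ranges: [-2.96, 2.96], [-0.89, 2.26], [0.02, 2.5], [-1.34, 4.48], [0, 2.73], [-2.66, 2.66]. Speed limits (rad/s): [2.39, 2.39, 2.79, 3.14, 3.14, 3.14].

## Interface

Orientations are given as a rotation vector (axis times angle).
In Python, from plant import robot gives the robot as it stands.
- The arm moves only by the shell command python3 -m handwheel 'ROWS' [OPENING] [FORCE]. ROWS is text: rows parted by semicolons, each of 6 numbers parted by spaces: the shift along the world's x, y, z each as a share of 0.3 m, from -1 to 1, then the turn, a rotation vector about the world's x, y, z each as a share of 45 degrees, from -1 to 1. A call has 1 to 5 rows; each row is the pose to reach, as a shift and turn from the pose commanded when the call began; what a row does not reach only later rows make up. A row lasts 1/10 s, in which the tool goes at most 50 mm and 8.59 degrees, less where a joint would pass 70% of its speed; a pose out of reach is approached as far as the arm can. A call with a number of a shift or a turn outside -1 to 1 is refused whole. A call with a gripper value outside its range is refused whole. OPENING is the closure, from -1 (fully open) to 1 (shut), set as the call begins (- or left out, the last holds). The fingers move at their own pace and stop on an object; FORCE is the grip in N (left out, the last holds). Time passes only in rows, so rows that repeat a pose let the fingers close. It gives the time, the measured TCP pose, the force and the opening at its end, in the units of the state.
- robot.read_state(): the state, without advancing time (a new reading comes with each control period).
- robot.read_camera(name): name is "scene" or "top" or "wrist"; returns (picture, depth): 420x560x3 uint8, red, green, blue; 420x560 float32, m along the optical axis (not along the pixel's ray), 0 where there is no reading.
- robot.camera_model(name): a dict with "camera_matrix" (3x3 intrinsics, pixels), "pose" (4x4, takes a point from camera to world coordinates); the wrist camera has in their place "tool_from_camera" (4x4, takes a point from camera to tool coordinates, whose origin is the TCP and whose axes are the flange's). Camera axes: x right, y down, z forward; pixel columns grow to the right and rows downward; lengths in m; the calibration is good to about 2 mm. The wrist camera is an equidistant fisheye: a pixel r from the principal point sees the ray r / f radians off the axis. A picture is of the moment at which its call begins: read the wrist's pose just before it. camera_model takes no time and is no camera call.
- robot.close_job(): hands the job in, once; it reports no verdict.
Trained networks look in the newest picture that a camera, given by its name, has taken for a name from the list of things; names that differ only in an ending like _2 or _b are one class to them, and where a whole thing is asked for, a point or a joint stands for the part that bears it (a point fixed in the world has none). Each returns a list of dicts, best first, with "conf" (0 to 1); they miss things now and then, are a little off and sometimes report something else, mostly with a low value. They report only what shows in the picture. A call takes as long as a camera call. They do not tell look-alikes from the thing itself.
- robot.look_for(camera, query): "rect" ([centre column, centre row, width, height] in pixels, round what is visible of it).
- robot.silhouettes(camera, query): "pixels" (420x560 bool, what is visible of it) and "rect" ([centre column, centre row, width, height] in pixels, round what is visible of it).
- robot.tip_of(camera, query): "at" ([row, column] in pixels: a listed point, or the origin of a listed thing).
The state is a dict: "t": time; "q": joint angles; "dq": joint speeds; "joint_torque": joint torques, N m; "tool_pos": TCP position; "orientation": TCP orientation; "force": force on the tool from outside, world axes, zero at the start; "wrist_torque": the same for the moment, N m; "opening": finger opening in m.
Only numpy, scipy, OpenCV 4.12 (cv2) and the standard library are available. Lean on these libraries where they do the work, as an engineer would, in place of code of your own. Each camera call takes 0.05 s, during which the arm holds its last target.

## Task

Pick up the washed instrument cassette with the blue end from the green mat and lay it lid up on the empty draining slope, lengthways up the slope, so that its blue drain end rests squarely against the ledge at the bottom. Set it down rather than letting it drop, keep it wholly between the slope's two side edges, and leave the cassette on the other slope, the bowl, the brush, the jar and the cup undisturbed.

Things in the scene. Friction and masses are not known exactly. Their poses are not given: they have to be found in the camera images.
- cassette: The washed cassette: closed rigid metal box 120 long (x) x 56 wide (y) x 34 high (z) mm, 0.2 to 0.4 kg, blue band and drain slots at its drain end, rows of dark holes in its lid. Origin: centre of its underside; x points from the blue end to the plain end, z out of the lid. It starts flat, lid up, on a 3 mm thick green mat fixed to the table; can be gripped across its 56 mm width.
- cassette_drain_end (a point): Point on the cassette: middle of the lower edge of the blue end face, 60 mm from the cassette's origin along its -x.
- cassette_lid (a point): Point on the cassette: centre of the lid's top face, 34 mm above the cassette's origin along its z.
- free_slope: The empty draining slope: smooth white plate 130 mm wide (y), 165 mm long (x), 4 mm thick, tilted 0.40 rad (23 deg), low edge nearer the robot. A blue ledge across that edge stands 18 mm proud, 6 mm thick, full width. Origin: on the plate's top face, mid-width, at the foot of the ledge's inner face; x up the slope, y along the ledge, z square out of the plate. Wet and slippery: a cassette let go slides to the ledge.
- free_stand: The fixed dark wire stand that carries the empty slope, 130 mm wide, about 150 mm deep, 110 mm high. Origin: on the table under its middle, x towards the high edge, z up. The slope's origin lies 70 mm from it along -x and 45 mm up.
- used_slope: The second draining slope, the same in every way (axes and origin too), already taken by another cassette.
- dry_cassette: Cassette of the same size and axes but with an orange end, resting against the ledge of the second slope. It must stay there.
- bowl: Bystander: shallow round steel bowl, 90 mm across, 35 mm high. Origin: centre of its underside.
- brush: Bystander: cleaning brush with blue handle lying flat, 160 mm long. Origin: centre of its underside (of its middle, x along the handle).
- jar: Bystander: white jar with red cap, 60 mm across, 60 mm tall. Origin: centre of its underside.
- cup: Bystander: small white cup, 60 mm across, 45 mm tall, nearest the robot. Origin: centre of its underside.
Mind the look-alikes: they are no part of the job. What is shaped like the free_stand but purple is not meant. What is shaped like the cassette but purple is not meant.

How it is judged:
At the end, for the whole second after the job is handed in: The cassette is at rest on the empty slope, lid up, lying flat on the plate (within 3.5 deg) and lengthways up it (within 8.5 deg), the middle of its blue end within 8 mm of the ledge, and its centre line no more than 36 mm from the middle of the 130 mm wide plate (x of cassette_drain_end in the frame of free_slope between -0.006 and 0.008 m and y of cassette_drain_end in the frame of free_slope between -0.036 and 0.036 m and y of cassette in the frame of free_slope between -0.036 and 0.036 m and z of cassette in the frame of free_slope between -0.004 and 0.006 m and z of cassette_lid in the frame of free_slope above 0.028 m and x of cassette in the frame of free_slope above 0.04 m and angle between the x axis of cassette and the x axis of free_slope, either way round below 0.15 rad and angle between the z axis of cassette and the z axis of free_slope, either way round below 0.06 rad and linear speed of cassette below 0.01 m/s and angular speed of cassette below 0.1 rad/s); the robot touches nothing.
It fails at once if the cassette is let fall or thrown (out of the fingers and moving faster than 0.7 m/s) (linear speed of cassette above 0.7 m/s and contact force between the fingers and cassette below 0.05 N).
It fails at once if the cassette on the other slope is shifted by more than 15 mm (distance of dry_cassette from where it was at the start of the episode above 0.015 m).
It fails at once if the bowl, brush, jar or cup is shifted by more than 30 mm or tipped over (distance of any of bowl, brush, jar, cup from where it was at the start of the episode above 0.03 m or angle between any of bowl, jar, cup's own z axis and vertical above 0.5 rad).
It also fails if it takes over 35 s, if anything falls off the work surface, if the arm or the gripper's body presses on something with over 40 N, if the wrist force passes 120 N, or if a joint passes its speed limit or range.

## Working session

There is one attempt and no reset: what is moved stays moved. The work goes in short steps, Python scripts to look and compute and a shell command to move; the robot and the scene stay as the last step left them, time stands still between calls to the robot, and variables do not carry over. Pictures are saved under pics/ and viewed, and the job is handed in when it is done.

```bash
ls; mkdir -p pics
python3 - <<'E'
from plant import robot
import cv2,numpy as np
print(robot.read_state()); print(robot.grasp_offset)
for n in ("scene","top"):
    im,d=robot.read_camera(n); cv2.imwrite(f"pics/{n}0.png",im[:,:,::-1]); np.savez(f"{n}0.npz",im=im,d=d)
    print(n,robot.camera_model(n))
E
```

```text
pics
{'t': 0.0, 'q': array([ 1.11262788e+00,  1.31161643e-01,  1.48925707e+00,  2.41438393e-05,
        1.52300183e+00, -8.54196795e-02]), 'dq': array([ 1.06817931e-03, -7.37541063e-04, -3.20533937e-04,  1.48464226e-03,
        1.12786487e-03,  3.82440513e-05]), 'joint_torque': array([-3.10000803e-03, -5.59835815e+01, -4.91764069e+01,  7.61867152e-02,
        3.54678452e-02, -1.85856998e-04]), 'tool_pos': array([0.21823819, 0.558299  , 0.21759936]), 'orientation': array([-5.82034962e-01, -3.08668158e+00,  2.75521487e-03]), 'force': array([-0.29285068,  0.10665004, -0.8480931 ]), 'wrist_torque': array([-0.07616614,  0.03209511,  0.1005514 ]), 'opening': 0.09297883862363945}
0.0188
scene {'camera_matrix': array([[442.26586424,   0.        , 274.208067  ],
       [  0.        , 442.26586424, 202.20943133],
       [  0.        ,   0.        ,   1.        ]]), 'pose': array([[ 0.59998398,  0.64988477, -0.46655012,  0.98291202],
       [ 0.79986383, -0.49852695,  0.33419864, -0.34821458],
       [-0.01539721, -0.5736904 , -0.8189275 ,  0.92647422],
       [ 0.        ,  0.        ,  0.        ,  1.        ]])}
top {'camera_matrix': array([[503.79241806,   0.        , 280.16027087],
       [  0.        , 503.79241806, 209.59316841],
       [  0.        ,   0.        ,   1.        ]]), 'pose': array([[ 1.58322245e-02, -9.81430653e-01,  1.91162797e-01,
         2.88376913e-01],
       [-9.99874636e-01, -1.54962763e-02,  3.25230186e-03,
        -3.13543927e-03],
       [-2.29597227e-04, -1.91190323e-01, -9.81552957e-01,
         1.20546797e+00],
       [ 0.00000000e+00,  0.00000000e+00,  0.00000000e+00,
         1.00000000e+00]])}
```

View pics/scene0.png

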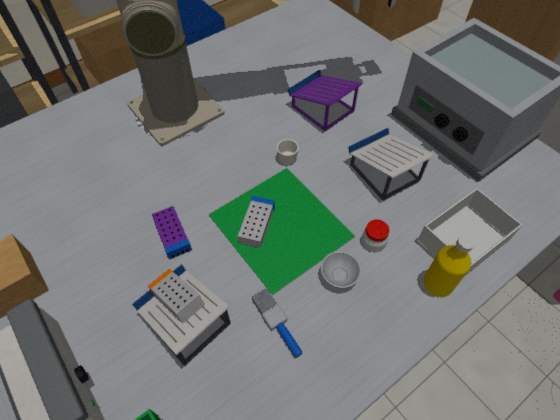

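View pics/top0.png

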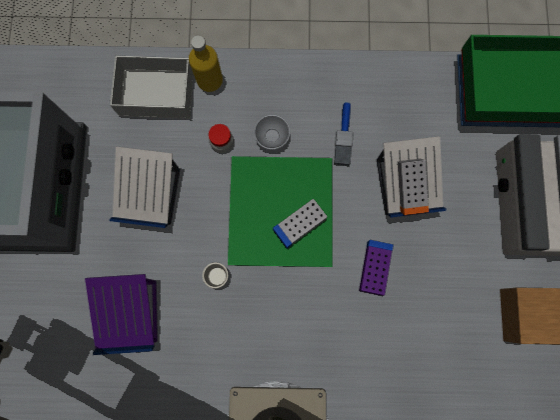

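The scene picture shows the blue-ended cassette at (256,220) on the mat and the empty slope at (390,155). In the top picture they are at (300,223) and (143,187). The purple stand and purple cassette are look-alikes, and the orange-ended cassette sits on the other slope. Next I'll measure from the depth images.

```bash
cat > h.py <<'E'
import numpy as np
def cloud(robot,name,d):
    m=robot.camera_model(name);K=m["camera_matrix"];P=m["pose"]
    v,u=np.mgrid[:420,:560]
    c=np.stack([(u-K[0,2])/K[0,0]*d,(v-K[1,2])/K[1,1]*d,d],-1)
    return c@P[:3,:3].T+P[:3,3]
E
python3 - <<'E'
from plant import robot
import numpy as np,cv2
from h import cloud
for n,cr,sl in (("top",(260,185,340,260),(100,140,185,230)),("scene",(225,180,290,260),(335,120,445,200))):
    z=np.load(n+"0.npz");d=z["d"];im=z["im"].astype(int);P=cloud(robot,n,d)
    u0,v0,u1,v1=cr;p=P[v0:v1,u0:u1].reshape(-1,3);c=im[v0:v1,u0:u1].reshape(-1,3)
    green=(c[:,1]>c[:,0]+40)&(c[:,1]>c[:,2]+40)
    print(n,"mat z",np.median(p[green,2]))
    k=(p[:,2]>0.028)&(p[:,2]<.05)&~green
    q=p[k].astype(np.float32);print("lid z",np.median(q[:,2]),k.sum())
    r=cv2.minAreaRect(q[:,:2]*1000);print(r)
    blue=k&(c[:,2]>c[:,0]+50);print("blue",p[blue].mean(0), "all",q.mean(0))
    u0,v0,u1,v1=sl;p=P[v0:v1,u0:u1].reshape(-1,3);c=im[v0:v1,u0:u1].reshape(-1,3)
    w=(c.min(1)>150)&(p[:,2]>.04)&(p[:,2]<.13)
    q=p[w];
    for _ in range(4):
        A=np.c_[q[:,:2],np.ones(len(q))];s=np.linalg.lstsq(A,q[:,2],rcond=None)[0]
        res=q[:,2]-A@s; q=q[abs(res)<max(.003,2*res.std())]
    nn=np.array([-s[0],-s[1],1]);nn/=np.linalg.norm(nn);print("slope n",nn,"tilt",np.arccos(nn[2]),"az up",np.degrees(np.arctan2(-nn[1],-nn[0])),s,len(q),q.min(0),q.max(0))
    r=cv2.minAreaRect((q[:,:2]*1000).astype(np.float32));print(r,cv2.boxPoints(r),q.mean(0))
    bl=(c[:,2]>c[:,0]+40)&(p[:,2]>.03);b=p[bl];print("ledge",len(b),b.mean(0),b.min(0),b.max(0))
    if len(b)>10: print(cv2.minAreaRect((b[:,:2]*1000).astype(np.float32)))
for n in ("top","scene"):
    robot.read_camera(n)
    for q in ("cassette","cassette_drain_end","cassette_lid","free_slope","free_stand"):
        print(n,q,[(np.round(x["at"],1),round(x["conf"],2)) for x in robot.tip_of(n,q)])
E
```

```text
top mat z 0.0028576779390221407
lid z 0.03685661 1222
((487.091064453125, -46.41340637207031), (57.14335632324219, 120.49656677246094), 37.518646240234375)
blue [ 0.45474322 -0.00404662  0.03724499] all [ 0.4861597  -0.04615319  0.03683243]
  ret = _var(a, axis=axis, dtype=dtype, out=out, ddof=ddof,
  arrmean = um.true_divide(arrmean, div, out=arrmean,
  ret = ret.dtype.type(ret / rcount)
Traceback (most recent call last):
ValueError: zero-size array to reduction operation minimum which has no identity
```

Run:
```python
from plant import robot
import numpy as np,cv2
from h import cloud
for n,cr,sl in (("top",(260,185,340,260),(100,140,185,230)),("scene",(225,180,290,260),(335,120,445,200))):
    z=np.load(n+"0.npz");d=z["d"];im=z["im"].astype(int);P=cloud(robot,n,d)
    u0,v0,u1,v1=cr;p=P[v0:v1,u0:u1].reshape(-1,3);c=im[v0:v1,u0:u1].reshape(-1,3)
    green=(c[:,1]>c[:,0]+40)&(c[:,1]>c[:,2]+40)
    k=(p[:,2]>0.033)&(p[:,2]<.05)&~green
    q=p[k].astype(np.float32)
    r=cv2.minAreaRect(q[:,:2]*1000);print(n,r,np.median(q[:,2]))
    blue=k&(c[:,2]>c[:,0]+40);print("blue",p[blue].mean(0), "all",q.mean(0))
    u0,v0,u1,v1=sl;p=P[v0:v1,u0:u1].reshape(-1,3);c=im[v0:v1,u0:u1].reshape(-1,3)
    w=(c.min(1)>110)&(c.max(1)-c.min(1)<50)&(p[:,2]>.03)&(p[:,2]<.13)
    q=p[w];print(len(q))
    for _ in range(6):
        A=np.c_[q[:,:2],np.ones(len(q))];s=np.linalg.lstsq(A,q[:,2],rcond=None)[0]
        res=q[:,2]-A@s; q=q[abs(res)<max(.002,2*res.std())]
    nn=np.array([-s[0],-s[1],1]);nn/=np.linalg.norm(nn);print("slope n",nn,"tilt",np.arccos(nn[2]),"az up",np.degrees(np.arctan2(-nn[1],-nn[0])),s,res.std(),len(q),q.min(0),q.max(0))
    # plane coords
    xa=np.array([-nn[0],-nn[1],0]);xa/=np.linalg.norm(xa);ya=np.cross([0,0,1],xa);xs=np.cross(ya,nn)
    x=q@xs;y=q@ya
    r=cv2.minAreaRect((np.c_[x,y]*1000).astype(np.float32));print("plate rect in slope plane",r)
    c0=r[0][0]/1000*xs+r[0][1]/1000*ya; c0=c0+nn*np.median((q-c0)@nn);print("centre",c0)
    bl=(c[:,2]>c[:,0]+40)&(p[:,2]>.03);b=p[bl]
    print("ledge",len(b),b.mean(0))
    if len(b)>10: print("ledge inplane",np.percentile(b@xs,[2,50,98]),np.percentile(b@ya,[2,50,98]),"height",np.percentile((b-c0)@nn,[2,50,98]), "plate x",np.percentile(x,[0,1,99,100]),"y",np.percentile(y,[0,1,99,100]))
for n in ("top","scene"):
    robot.read_camera(n)
    for q in ("cassette","cassette_drain_end","cassette_lid","free_slope","free_stand"):
        print(n,q,[(np.round(x["at"],1),round(x["conf"],2)) for x in robot.tip_of(n,q)])
```

```text
top ((487.0145263671875, -46.555946350097656), (57.13979721069336, 120.49774932861328), 37.37123107910156) 0.036994204
blue [ 0.45460321 -0.00456696  0.03748973] all [ 0.48610196 -0.04592473  0.03715492]
3254
slope n [-0.38883861  0.04217805  0.92033991] tilt 0.40184766478706463 az up -6.190775430012152 [ 0.42249457 -0.04582878 -0.14495394] 0.0017209602318436297 2802 [0.48016387 0.24963503 0.04241171] [0.64196015 0.39183756 0.1118647 ]
plate rect in slope plane ((511.50445556640625, 379.81005859375), (164.7950897216797, 129.91629028320312), 0.06862200796604156)
centre [0.56084266 0.32120232 0.0772849 ]
ledge 123 [0.47381706 0.32688077 0.06992732]
ledge inplane [0.42308643 0.42590258 0.42921583] [0.31735176 0.37689006 0.43992179] height [0.01480704 0.01814719 0.02315033] plate x [0.42916757 0.43105519 0.59249271 0.59394191] y [0.31481684 0.3164523  0.44285266 0.4447637 ]
scene ((486.78411865234375, -46.76789855957031), (56.217185974121094, 122.95037078857422), 37.48469924926758) 0.037497487
blue [ 0.45504485 -0.00478112  0.03813533] all [ 0.48863742 -0.04893953  0.03756624]
1806
slope
[... 805 characters left out ...]
ay([244.8, 381.7]), 0.62)]
top cassette_lid [(array([265.5, 378.3]), 0.89), (array([221.2, 299.1]), 0.61)]
top free_slope [(array([349.4, 124.6]), 0.87), (array([221.9, 140.1]), 0.75)]
top free_stand [(array([311.3, 128.9]), 0.95), (array([192.7, 149.9]), 0.61)]
scene cassette [(array([220.8, 256.7]), 0.95), (array([234. , 170.6]), 0.78)]
scene cassette_drain_end [(array([204.7, 263. ]), 0.8), (array([256.3, 180.1]), 0.58)]
scene cassette_lid [(array([217.5, 253.8]), 0.82), (array([229.1, 169.1]), 0.56)]
scene free_slope [(array([ 85.3, 307.8]), 0.95), (array([142.5, 371.2]), 0.88), (array([205.1, 263.5]), 0.72)]
scene free_stand [(array([171.6, 384.5]), 0.84), (array([105.2, 321.8]), 0.84)]
```

```bash
python3 -m handwheel '0.08 -0.14 0 0 0 -0.14; 0.16 -0.28 0 0 0 -0.28; 0.24 -0.42 0 0 0 -0.42; 0.32 -0.56 0 0 0 -0.55; 0.4 -0.7 0 0 0 -0.69' -1 20
```

```text
t: 1.2
tool_pos: [0.3391, 0.3472, 0.2188]
orientation: [1.392, 2.816, 0.001]
force: [0.7, 0.5, -0.8]
opening: 0.0931
```

```bash
python3 -m handwheel '0.05 -0.14 0 0 0 0; 0.12 -0.28 0 0 0 0; 0.19 -0.42 0 0 0 0; 0.27 -0.56 0 0 0 0; 0.34 -0.7 0 0 0 0'; python3 -c "
from plant import robot;print(robot.read_state())"
```

```text
t: 1.7
tool_pos: [0.4413, 0.137, 0.219]
orientation: [1.387, 2.818, 0.001]
force: [1.6, 0.9, -0.1]
opening: 0.093
{'t': 1.7, 'q': array([ 1.89877765e-01, -2.53160682e-01,  1.85533117e+00,  2.87885689e-06,
        1.53821659e+00, -4.66226737e-01]), 'dq': array([-1.00167793,  0.16232556, -0.13197757,  0.00327124, -0.02873297,
       -0.99225241]), 'joint_torque': array([  5.9774293 , -38.33561182, -47.81280398,  -0.085459  ,
         0.51521268,   2.02102572]), 'tool_pos': array([0.44128694, 0.13695045, 0.21904914]), 'orientation': array([1.38680398e+00, 2.81786207e+00, 1.14512331e-03]), 'force': array([ 1.55894421,  0.88518644, -0.11004886]), 'wrist_torque': array([-0.02212222,  0.03702943,  0.01264552]), 'opening': 0.09299889757498578}
```

```bash
python3 -m handwheel '0.04 -0.15 -0.04 0 0 0; 0.08 -0.3 -0.1 0 0 0; 0.12 -0.45 -0.18 0 0 0; 0.153 -0.62 -0.25 0 0 0; 0.153 -0.62 -0.33 0 0 0'; python3 -m handwheel '0 0 0 0 0 0'
python3 - <<'E'
from plant import robot
import cv2,numpy as np
from h import cloud
im,d=robot.read_camera("wrist");cv2.imwrite("pics/w1.png",im[:,:,::-1])
im,d=robot.read_camera("scene");cv2.imwrite("pics/s1.png",im[:,:,::-1])
print(robot.read_state()["tool_pos"])
E
```

```text
t: 2.2
tool_pos: [0.4879, -0.0518, 0.1203]
orientation: [1.391, 2.813, -0.001]
force: [0.1, 0.0, -1.1]
opening: 0.0928
t: 2.3
tool_pos: [0.4837, -0.0484, 0.1159]
orientation: [-1.389, -2.811, 0.003]
force: [-0.8, 0.6, -0.6]
opening: 0.0927
[ 0.48588961 -0.04680427  0.11967898]
```

View pics/w1.png

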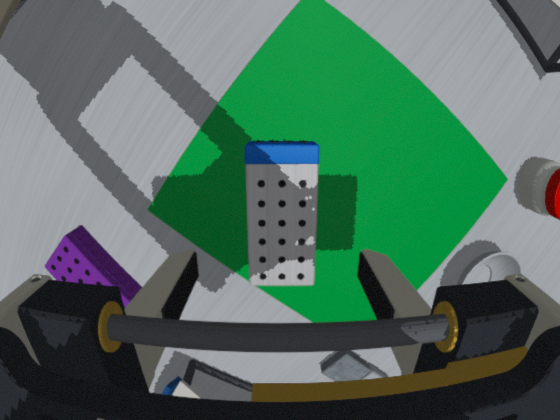

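View pics/s1.png

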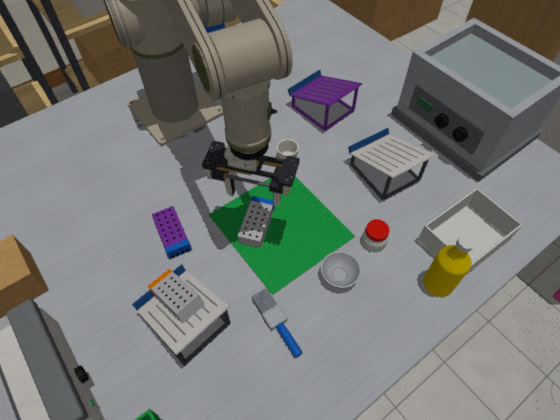

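The wrist view shows the cassette (245–318, 142–286) square and centred between the fingers (about 195 and 362), with the blue end farthest away. I'll descend and grip.

```bash
python3 -m handwheel '0 0 -0.12 0 0 0; 0 0 -0.23 0 0 0; 0 0 -0.31 0 0 0; 0 0 -0.35 0 0 0; 0 0 -0.367 0 0 0';python3 -m handwheel '0 0 0 0 0 0; 0 0 0 0 0 0'; python3 -m handwheel '0 0 0 0 0 0; 0 0 0 0 0 0; 0 0 0 0 0 0; 0 0 0 0 0 0; 0 0 0 0 0 0' 1 25;python3 -m handwheel '0 0 0 0 0 0; 0 0 0 0 0 0;0 0 0 0 0 0'
```

```text
t: 2.9
tool_pos: [0.4867, -0.0462, 0.0098]
orientation: [1.385, 2.82, 0.0]
force: [0.8, -0.6, -0.9]
opening: 0.0928
t: 3.1
tool_pos: [0.4878, -0.0472, 0.0112]
orientation: [1.385, 2.817, 0.001]
force: [-0.0, 0.3, 0.1]
opening: 0.0929
t: 3.6
tool_pos: [0.4864, -0.0473, 0.0096]
orientation: [1.387, 2.819, 0.0]
force: [-0.8, 0.1, 0.4]
opening: 0.0576
t: 3.9
tool_pos: [0.4864, -0.0472, 0.0096]
orientation: [-1.387, -2.819, 0.0]
force: [-0.7, -0.9, 1.5]
opening: 0.0559
```

```bash
python3 -m handwheel '0 0 0.04 0 0 0; 0 0 0.12 0 0 0; 0 0 0.24 0 0 0; 0 0 0.38 0 0 0; 0 0 0.5 0 0 0' 1 35; python3 -m handwheel '0 0.04 0.08 0 0 0.05; 0.02 0.12 0.1 0 0 0.15; 0.04 0.22 0.1 0 0 0.28; 0.06 0.33 0.1 0 0 0.4; 0.06 0.44 0.1 0 0 0.51';  python3 -m handwheel '0 0.12 0 0 0 0.12; 0.02 0.25 0 0 0 0.24; 0.03 0.4 0 0 0 0.36; 0.03 0.53 0 0 0 0.46; 0.03 0.62 0 0 0 0.518'; python3 -m handwheel '0 0 0 0 0 0; 0 0 0 0 0 0'
```

```text
t: 4.4
tool_pos: [0.4863, -0.0472, 0.1621]
orientation: [1.387, 2.818, 0.0]
force: [0.3, 0.7, -2.6]
opening: 0.0557
t: 4.9
tool_pos: [0.5046, 0.0859, 0.1903]
orientation: [0.794, 3.039, 0.0]
force: [-0.7, 0.0, -2.3]
opening: 0.0558
t: 5.4
tool_pos: [0.5127, 0.2733, 0.1899]
orientation: [-0.161, -3.137, -0.001]
force: [1.0, -0.7, -2.6]
opening: 0.0558
t: 5.6
tool_pos: [0.513, 0.271, 0.1896]
orientation: [-0.167, -3.137, 0.001]
force: [0.2, -0.1, -2.9]
opening: 0.0558
```

```bash
python3 -m handwheel '0 0.04 0 -0.01 -0.1 0; 0 0.08 0 -0.022 -0.2 0; 0 0.12 0 -0.033 -0.3 0; 0 0.15 0 -0.044 -0.4 0; 0 0.183 0 -0.056 -0.506 0'; python3 -m handwheel '0 0 -0.05 0 0 0; 0 0 -0.1 0 0 0; 0 0 -0.13 0 0 0; 0 0 -0.16 0 0 0; 0 0 -0.16 0 0 0'
python3 - <<'E'
from plant import robot
import cv2,numpy as np
from scipy.spatial.transform import Rotation as Ro
im,d=robot.read_camera("scene");cv2.imwrite("pics/s2.png",im[:,:,::-1]);np.savez("s2.npz",im=im,d=d)
im,d=robot.read_camera("top");cv2.imwrite("pics/t2.png",im[:,:,::-1]);np.savez("t2.npz",im=im,d=d)
s=robot.read_state();print(s["tool_pos"],Ro.from_rotvec(s["orientation"]).as_matrix())
im,d=robot.read_camera("wrist");cv2.imwrite("pics/w2.png",im[:,:,::-1])
E
```

```text
t: 6.1
tool_pos: [0.5139, 0.3244, 0.1903]
orientation: [0.151, 2.734, -0.032]
force: [0.9, -0.4, -2.1]
opening: 0.0558
t: 6.6
tool_pos: [0.513, 0.3242, 0.1391]
orientation: [0.149, 2.741, -0.035]
force: [0.5, -0.4, -2.1]
opening: 0.0556
[0.51380956 0.32519818 0.14130151] [[-0.91601191  0.1083038   0.3862544 ]
 [ 0.0991852   0.99411662 -0.04352516]
 [-0.38869586 -0.00155884 -0.9213648 ]]
```

View pics/s2.png

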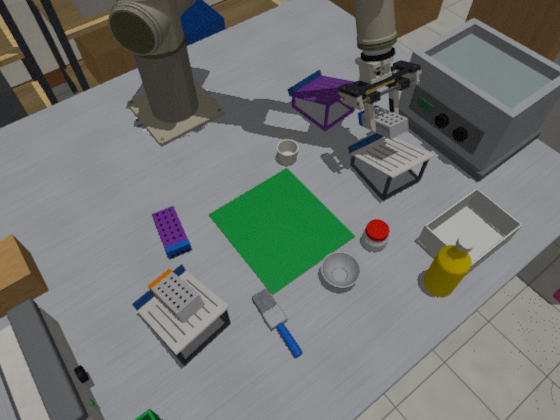

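View pics/w2.png

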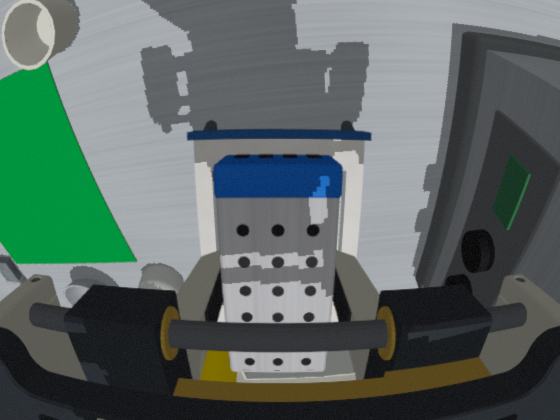

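The cassette is square above the slope, blue end (215–342, 178) parallel to the ledge (row 135) and centred on it. I'll check that it hasn't pitched in the grip before lowering it.

Run:
```python
from plant import robot
import numpy as np
from h import cloud
O=np.array([.4857,.3291,.0455]);n=np.array([-.387,.0424,.921]);n/=np.linalg.norm(n)
x=np.array([.9156,-.1003,.389]);x-=n*(x@n);x/=np.linalg.norm(x);y=np.cross(n,x)
R=np.c_[x,y,n]; np.savez("sl.npz",O=O,R=R)
z=np.load("t2.npz")
for nm,f in(("scene","s2.npz"),("top","t2.npz")):
    z=np.load(f);P=(cloud(robot,nm,z["d"]).reshape(-1,3)-O)@R;c=z["im"].reshape(-1,3).astype(int)
    k=(P[:,0]>-.02)&(P[:,0]<.15)&(abs(P[:,1])<.027)&(P[:,2]>.08)&(P[:,2]<.115)
    q=P[k];
    if len(q)<30: print(nm,len(q));continue
    for _ in range(5):
        A=np.c_[q[:,:2],np.ones(len(q))];s=np.linalg.lstsq(A,q[:,2],rcond=None)[0];r=q[:,2]-A@s;q=q[abs(r)<max(.002,2*r.std())]
    print(nm,len(q),"slopes",s,"lid z",np.median(q[:,2]),q[:,:2].min(0),q[:,:2].max(0),r.std())
p=robot.read_state()["tool_pos"];print((p-O)@R)
```

```text
scene 397 slopes [-0.01072388 -0.00636935  0.10378076] lid z 0.10310303677835321 [-0.00045574 -0.02671135] [0.12567557 0.02697448] 0.0011062272985985675
top 468 slopes [-0.00354231 -0.0082979   0.10344067] lid z 0.10318545254213765 [ 0.00284327 -0.02693446] [0.12367484 0.02698039] 0.0015969228326517166
[ 0.06385489 -0.0004431   0.07773165]
```

```bash
python3 -m handwheel '0.015 -0.002 -0.036 0 0 0; 0.035 -0.004 -0.085 0 0 0; 0.055 -0.006 -0.13 0 0 0; 0.07 -0.008 -0.166 0 0 0; 0.077 -0.0085 -0.184 0 0 0'; python3 -m handwheel '0 0 0 0 0 0; 0 0 0 0 0 0'; python3 -m handwheel '0.002 0 -0.005 0 0 0; 0.004 -0.0005 -0.01 0 0 0;0.006 -0.001 -0.015 0 0 0; 0.008 -0.001 -0.02 0 0 0; 0.008 -0.001 -0.02 0 0 0'; python3 -c "
from plant import robot;import numpy as np;z=np.load('sl.npz');s=robot.read_state();print((s['tool_pos']-z['O'])@z['R'],s['force'],s['wrist_torque'])"
```

```text
t: 7.25
tool_pos: [0.5363, 0.3224, 0.0843]
orientation: [0.147, 2.74, -0.033]
force: [-0.2, 0.1, -2.3]
opening: 0.0561
t: 7.45
tool_pos: [0.5366, 0.3233, 0.0865]
orientation: [0.147, 2.738, -0.031]
force: [-0.3, 0.5, -2.2]
opening: 0.0558
t: 7.95
tool_pos: [0.5388, 0.3227, 0.08]
orientation: [0.147, 2.739, -0.032]
force: [0.1, -0.3, -2.9]
opening: 0.0558
[ 0.06268483 -0.0005515   0.0110099 ] [ 0.0760695  -0.25395951 -2.91088931] [0.03150289 0.38781386 0.04585409]
```

```bash
for i in 1; do python3 -m handwheel '0.001 0 -0.003 0 0 0; 0.0026 0 -0.006 0 0 0;0.0026 0 -0.006 0 0 0'; python3 -m handwheel '0.0013 0 -0.003 0 0 0; 0.0013 0 -0.003 0 0 0'; python3 -m handwheel '0.0013 0 -0.003 0 0 0; 0.0013 0 -0.003 0 0 0';  done; python3 -c "
from plant import robot;import numpy as np;z=np.load('sl.npz');s=robot.read_state();print((s['tool_pos']-z['O'])@z['R'],s['force'],s['wrist_torque'])"
```

```text
t: 8.25
tool_pos: [0.5397, 0.3228, 0.0784]
orientation: [0.147, 2.738, -0.032]
force: [-1.0, -0.5, -1.8]
opening: 0.0557
t: 8.45
tool_pos: [0.5401, 0.3228, 0.0775]
orientation: [0.147, 2.738, -0.032]
force: [0.2, -0.3, -2.5]
opening: 0.0556
t: 8.65
tool_pos: [0.5405, 0.3229, 0.0767]
orientation: [0.147, 2.738, -0.031]
force: [-0.1, 0.7, -1.9]
opening: 0.0557
[ 0.06296845 -0.00024075  0.00726644] [-0.08638215  0.69954117 -1.92223151] [ 0.01280365  0.35888374 -0.02757669]
```

```bash
python3 -m handwheel '0.0013 0 -0.003 0 0 0; 0.0013 0 -0.003 0 0 0';python3 -m handwheel '0.0013 0 -0.003 0 0 0; 0.0013 0 -0.003 0 0 0';  python3 - <<'E'
from plant import robot
import cv2,numpy as np
z=np.load('sl.npz');s=robot.read_state();print((s['tool_pos']-z['O'])@z['R'],s['force'],s['wrist_torque'])
im,d=robot.read_camera("scene");cv2.imwrite("pics/s3.png",cv2.resize(im[80:230,310:490,::-1],None,fx=4,fy=4))
E
```

```text
t: 8.85
tool_pos: [0.5409, 0.3231, 0.0768]
orientation: [0.147, 2.738, -0.031]
force: [-6.9, -1.7, 6.3]
opening: 0.0562
t: 9.05
tool_pos: [0.5411, 0.3233, 0.0768]
orientation: [0.148, 2.738, -0.031]
force: [-15.1, -3.4, 15.7]
opening: 0.0559
[0.06350469 0.0002922  0.00713919] [-15.12251864  -3.42762489  15.66340472] [-0.64114316  1.64673736 -0.3439644 ]
```

View pics/s3.png

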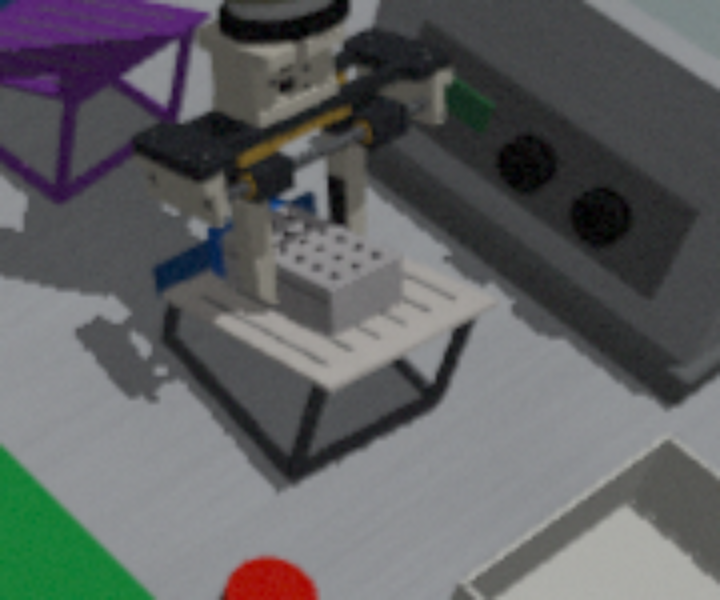

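The cassette is seated on the plate, and contact reads about 20 N. I'll back off slightly and then open slowly.

```bash
python3 -m handwheel '-0.0015 0 0.0035 0 0 0; -0.0015 0 0.0035 0 0 0' 1 10; python3 -m handwheel '0 0 0 0 0 0; 0 0 0 0 0 0' 1 3; python3 -m handwheel '0 0 0 0 0 0; 0 0 0 0 0 0; 0 0 0 0 0 0; 0 0 0 0 0 0' -0.5;python3 -m handwheel '0 0 0 0 0 0; 0 0 0 0 0 0; 0 0 0 0 0 0; 0 0 0 0 0 0' -1
```

```text
t: 9.3
tool_pos: [0.541, 0.3232, 0.0768]
orientation: [0.147, 2.738, -0.03]
force: [-6.1, -1.2, 5.9]
opening: 0.0558
t: 9.5
tool_pos: [0.5412, 0.3232, 0.0766]
orientation: [0.147, 2.737, -0.03]
force: [-3.1, 1.2, 4.6]
opening: 0.056
t: 9.9
tool_pos: [0.5407, 0.3227, 0.0757]
orientation: [0.147, 2.739, -0.032]
force: [0.1, -0.1, 0.2]
opening: 0.0697
t: 10.3
tool_pos: [0.5408, 0.3229, 0.076]
orientation: [0.147, 2.738, -0.031]
force: [-0.2, -0.2, -0.3]
opening: 0.0924
```

Released. Next I'll back away along the plate normal and check.

```bash
python3 -m handwheel '-0.015 0.002 0.037 0 0 0; -0.04 0.004 0.1 0 0 0; -0.08 0.008 0.19 0 0 0; -0.13 0.014 0.31 0 0 0; -0.17 0.018 0.41 0 0 0'; python3 -m handwheel '-0.1 0.04 0.1 0 0 0; -0.2 0.08 0.2 0 0 0; -0.3 0.12 0.2 0 0 0;-0.4 0.16 0.2 0 0 0;-0.4 0.16 0.2 0 0 0'; python3 -m handwheel '0 0 0 0 0 0; 0 0 0 0 0 0'
python3 - <<'E'
from plant import robot
import cv2,numpy as np
from h import cloud
z=np.load('sl.npz');O,R=z['O'],z['R']
for nm in("scene","top"):
    im,d=robot.read_camera(nm);cv2.imwrite(f"pics/{nm}4.png",im[:,:,::-1])
    P=(cloud(robot,nm,d).reshape(-1,3)-O)@R;c=im.reshape(-1,3).astype(int)
    k=(P[:,0]>-.003)&(P[:,0]<.16)&(abs(P[:,1])<.06)&(P[:,2]>.026)&(P[:,2]<.06)
    q=P[k]
    A=np.c_[q[:,:2],np.ones(len(q))];s=np.linalg.lstsq(A,q[:,2],rcond=None)[0]
    print(nm,len(q),"slopes",s,"z",np.median(q[:,2]),q.min(0),q.max(0),cv2.minAreaRect((q[:,:2]*1000).astype(np.float32)))
    b=k&(c[:,2]>c[:,0]+40);print("blue",P[b].mean(0))
E
```

```text
t: 10.8
tool_pos: [0.4891, 0.3285, 0.2016]
orientation: [0.147, 2.737, -0.03]
force: [-0.0, 1.1, 0.5]
opening: 0.093
t: 11.3
tool_pos: [0.367, 0.3779, 0.2603]
orientation: [0.143, 2.739, -0.028]
force: [-0.2, 0.8, -0.5]
opening: 0.0928
t: 11.5
tool_pos: [0.3703, 0.376, 0.2593]
orientation: [0.147, 2.738, -0.031]
force: [1.0, 0.3, 0.2]
opening: 0.0932
scene 670 slopes [-0.01593365  0.0448442   0.03519919] z 0.034626770133774264 [-0.00258063 -0.03132206  0.02600822] [0.12067862 0.0278534  0.03931304] ((59.016841888427734, -1.7528629302978516), (58.91123962402344, 123.20896911621094), 89.84059143066406)
blue [ 0.00565497 -0.00557498  0.03494837]
top 1341 slopes [-0.0015493   0.01059434  0.03373321] z 0.03366609955709911 [-0.001762   -0.02987076  0.02621964] [0.11990202 0.02827842 0.04138269] ((59.08074188232422, -0.8106098175048828), (58.13407897949219, 121.68820190429688), 89.94340515136719)
blue [ 0.00656235 -0.00047763  0.03423952]
```

View pics/scene4.png

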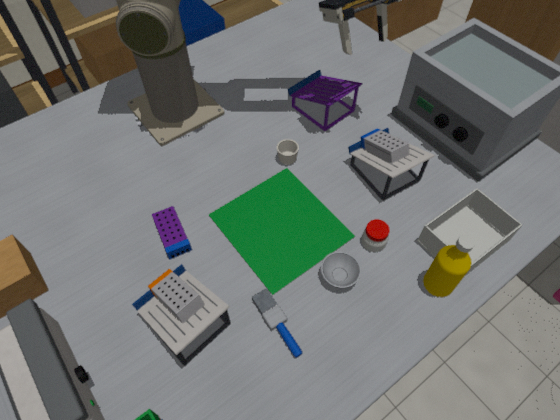

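View pics/top4.png

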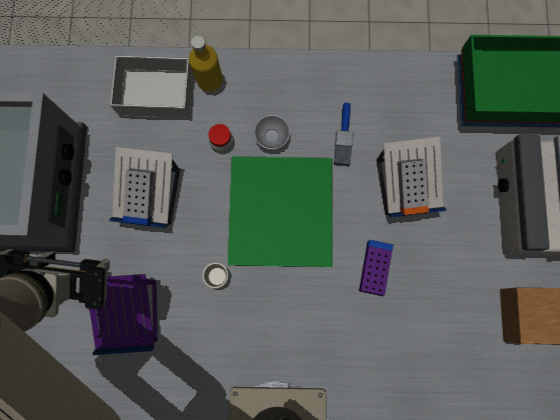

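Both views show the cassette on the slope: scene (385,147), top (137,193). Its blue end is on the ledge, it is square and central, and everything else is where it was. The gripper is clear, so I'll hand in.

```bash
python3 -c "
from plant import robot;s=robot.read_state();print(s['t'],s['force'],abs(s['dq']).max());print(robot.close_job())"
```

```text
11.6 [ 0.68692103 -0.49031498  0.11370736] 0.004301091016016256
the job is handed in; nothing more can be done
None
```

The blue-ended cassette is lying lid up on the empty slope with its blue end against the ledge, and the job was handed in at t = 11.6 s. `close_job` gives no verdict, so what follows is from my own last checks.

I gripped it across its width, tilted it to match the slope and lowered it along the plate normal. I stopped at a contact force of about 20 N, eased off, released it and drew the gripper clear.

- **Position:** both cameras put the blue end about 0 to 2 mm from my estimate of the ledge face. The centre line is within about 2 mm of the middle of the plate.
- **Angle:** it is within about 0.2° of straight up the slope. The lid is about 34 mm above the plate.
- **Flatness:** the top camera gives a lid tilt of about 0.6°. The scene camera disagrees, giving about 2.7° sideways from a rough fit with no outlier rejection that may include side-face pixels. The limit is 3.5°, and I went by the top view and the lid height.
- **Surroundings:** by eye, the other cassette, bowl, brush, jar and cup look unmoved in both pictures. I did not measure them. The force readings after release were only noise, so the robot was touching nothing.

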